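# Pack the glue-and-fill kit tray

## Robot

A 6-joint arm with a two-finger parallel gripper is mounted at the origin on the work surface. World frame = base frame: x ahead of the robot, y to its left, z up, the work surface at z = 0. Lengths are in m, angles in degrees, forces in N, time in s.
With the tool pointing down it reaches from about 0.2 to 0.875 m from the base axis. Payload 3.4 kg.
Tool frame: the origin (TCP) lies between the finger pads; the fingertips stand 19 mm ahead of it and the grasp point (between the pads) is the TCP (nose_length is the distance from the TCP to the fingertips, in m); z points along the fingers, y is the line along which they close (so a half turn about z gives the same grasp; the last joint's range is limited). The gripper opens to 94 mm and grips with 3 to 60 N. Pads are 16 mm wide; open, the fingers measure 119 mm over their backs; the gripper's body (75 mm by 177 mm) begins 78 mm behind the grasp point.
Start: joints at [66.921, 15.808, 86.224, -0, 77.962, -6.933], TCP at [0.16, 0.552, 0.224] pointing down, gripper open.
Joint ranges: [-165.64, 165.64], [-43.16, 119.46], [12.63, 154.43], [-67.54, 247.53], [6.08, 155.33], [-154.97, 154.97]. Speed limits (degrees/s): [147.25, 147.25, 180, 180, 180, 180].

## Interface

Orientations are given as [roll, pitch, yaw] about the fixed x, y, z axes, in that order (R = Rz(yaw) Ry(pitch) Rx(roll)).
In Python, from bench import * gives the robot as it stands.
- The arm moves only by the tool apply_moves, never from a script. Its argument "targets" is a list of rows, each a list of 2 entries, a list of its own where there are three numbers: the shift along the tool's x, y, z normalised to -1 to 1, where 1 is 200 mm, then the turn, a rotation vector about the tool's x, y, z normalised to -1 to 1, where 1 is 45 degrees. A call has 1 to 12 rows; each row is the pose to reach, as a shift and turn from the pose commanded when the call began, along the tool's axes at that moment; what a row does not reach only later rows make up. A row lasts 1/12 s, in which the tool goes at most 41.7 mm and 7.16 degrees, less where a joint would pass 70% of its speed; a pose out of reach is approached as far as the arm can. A call with a number of a shift or a turn outside -1 to 1 is refused whole. A call with a gripper value outside its range is refused whole. "hand" is the opening, from 0 (shut) to 1 (fully open), set as the call begins (left out, the last holds). The fingers move at their own pace and stop on an object; "newtons" is the grip in N (left out, the last holds). Time passes only in rows, so rows that repeat a pose let the fingers close. It gives the time, the measured TCP pose, the force, the opening and the grip force at its end, in the units of the state.
- get_obs(): the state, without advancing time (a new reading comes with each control period).
- camera(name): name is "side" or "top" or "wrist"; returns a dict with "frame" (384x512x3 uint8, red, green, blue), "camera_matrix" (3x3 intrinsics, pixels), "R" (3x3) and "t" (3): a world point X has camera coordinates R X + t. Camera axes: x right, y down, z forward; pixel columns grow to the right and rows downward; lengths in m; the calibration is good to about 2 mm. A picture is of the moment at which its call begins. There is no depth.
- finish_job(): hands the job in; it is judged then, once.
The state is a dict: "clock": time; "joint_pos": joint angles; "dq": joint speeds; "tau": joint torques, N m; "position": TCP position; "tcp_rot": TCP orientation; "ft_force": force on the tool from outside, world axes, zero at the start; "wrist_torque": the same for the moment, N m; "grip_width": opening from 0.0 (shut) to 1.0 (fully open); "gripper_force": force on a finger pad.
Only numpy, scipy, OpenCV 4.12 (cv2) and the standard library are available. Lean on these libraries where they do the work, as an engineer would, in place of code of your own. Each camera call takes 0.05 s, during which the arm holds its last target. There are 200 camera calls.

## Task

Pack the yellow kit tray: lay the red-handled glue brush and the green-handled filling knife flat on the floor of the compartments shaped for them, head in the wide end, and pour all four wooden balls from the blue cup into the tray's square well. Set things down gently instead of dropping them, stand the empty cup upright on the bare bench, and leave everything else where it is.

Things in the scene. Friction and masses are not known exactly. Their poses are not given: they have to be found in the camera images.
- tray: Fixed yellow plastic kit tray, a plate 210 (x) by 310 mm (y), floor 6 mm above the bench. Origin: centre of its underside. Side by side along y, with dark grey floors: the square ball well (y = -90 mm), the brush compartment (y = +17), the knife compartment (y = +102). The wide (head) ends of both tool compartments are at its +x end.
- brush_place (a point): Centre of the brush compartment, on its floor; x points to its wide end. Ribs 14 mm high: head pocket 50 mm wide, x = 9 to 81 mm; handle channel 32 mm wide, x = -81 to 9, without side ribs from x = -47 to 3 (room for fingers). When brush coincides with this point there are 5 mm to spare each side and 6 each end.
- knife_place (a point): Centre of the knife compartment, on its floor; x points to its wide end. Ribs 14 mm high: head pocket 70 mm wide, x = 9 to 91 mm; handle channel 34 mm wide, x = -91 to 9, without side ribs from x = -57 to 3 (room for fingers). When knife coincides with this point there are 5 mm to spare each side and 6 each end.
- well_floor (a point): Centre of the ball well, on its floor (6 mm above the bench). Inside 100 mm (x) by 82 mm (y), walls 4 mm thick and 38 mm high.
- brush: Glue brush lying flat, 150 mm long, 80 g: red handle 90 long x 22 wide x 18 mm thick, then a steel ferrule and pale bristle block 40 mm wide, 15 mm thick. Origin: centre of the underside (middle of the length); x points to the bristles, z up; the handle spans x = -75 to +15 mm, the head +15 to +75 mm.
- brush_grip (a point): Where to grip the brush: on its handle, 22 mm behind the brush's origin, 9 mm above the underside; same axes as the brush.
- brush_tip (a point): End of the bristles, 75 mm ahead of the brush's origin.
- knife: Filling knife (spatula) lying flat, 170 mm long, 110 g: green handle 100 long x 24 wide x 18 mm thick, brass collar, then a flat steel blade 60 mm wide, 4 mm thick. Origin: centre of the underside (middle of the length); x points to the blade, z up; the handle spans x = -85 to +15 mm, the blade +15 to +85 mm.
- knife_grip (a point): Where to grip the knife: on its handle, 22 mm behind the knife's origin, 9 mm above the underside; same axes as the knife.
- knife_tip (a point): Front edge of the blade, 85 mm ahead of the knife's origin.
- cup: Blue plastic cup standing upright, 58 mm high, 90 g, outer diameter 60 mm at the foot and 68 mm at the rim, wall 3 mm, without a handle; it holds the four balls, in one layer on its floor 5 mm up. Origin: centre of its underside, z towards the mouth.
- cup_rim (a point): Centre of the cup's mouth, 58 mm above its origin.
- ball0_center (a point): Centre of a wooden ball, 20 mm in diameter, 10 g (one of four alike, in the cup at the start).
- ball1_center (a point): Centre of a wooden ball, 20 mm in diameter, 10 g (one of four alike, in the cup at the start).
- ball2_center (a point): Centre of a wooden ball, 20 mm in diameter, 10 g (one of four alike, in the cup at the start).
- ball3_center (a point): Centre of a wooden ball, 20 mm in diameter, 10 g (one of four alike, in the cup at the start).
- sanding_block: Cork sanding block 65 x 110 x 35 mm, a bystander. Origin: centre of the underside.
- glue_bottle: White glue bottle, 60 mm in diameter, 170 mm high, standing, a bystander. Origin: centre of its foot.
- paint_jar: Amber glass jar with black lid, 72 mm in diameter, 85 mm high, standing, a bystander. Origin: centre of its foot.
- offcut: Plywood offcut lying flat, 60 x 130 x 18 mm, a bystander. Origin: centre of the underside.
- hammer: Hammer lying on the bench, a bystander. Origin: underside, near the middle of its length; x points to the head.

How it is judged:
By the outcome, as a careful person would: the job done as asked, in the order asked, and still so for the second after the job is handed in, with the robot touching nothing.
It also fails if it takes over 72 s, if anything falls off the work surface, if the arm or the gripper's body presses on something with over 40 N, if the wrist force passes 120 N, or if a joint passes its speed limit or range.

## Working session

There is one attempt and no reset: what is moved stays moved. The work goes in short steps, Python scripts to look and compute and a tool call to move; the robot and the scene stay as the last step left them, time stands still between calls to the robot, and variables do not carry over. Pictures are saved under pics/ and viewed, at most 10 in all, crops included, and the job is handed in when it is done.

Besides the shell and the picture viewer there is one more tool, called after "Call:" by a JSON object that holds its "fn" and its "kwargs", one argument or row to a line. apply_moves: Moves the arm, as the interface text tells. Scaled input: -1 to 1 covers 200 mm each way for a shift and 45 degrees each way for a turn. Its arguments: {"type":"object","properties":{"targets":{"type":"array"},"hand":{"type":"number"},"newtons":{"type":"number"}},"required":["targets"]}

```bash
ls; mkdir -p pics
python3 - <<'E'
from bench import *
import cv2,numpy as np
for n in("top","side"):
    c=camera(n); cv2.imwrite(f"pics/{n}0.png",c["frame"][:,:,::-1]); print(n,c["camera_matrix"],c["R"],c["t"])
    np.savez(f"{n}0.npz",**c)
print(get_obs())
E
```

```text
pics
top [[351.63779048   0.         254.87540029]
 [  0.         351.63779048 188.37988319]
 [  0.           0.           1.        ]] [[-0.018477   -0.99975151 -0.01247098]
 [-0.98526295  0.02032775 -0.16983433]
 [ 0.17004563  0.00914917 -0.98539372]] [0.051898   0.51761076 1.09204625]
side [[459.37433225   0.         253.75431228]
 [  0.         459.37433225 187.9313392 ]
 [  0.           0.           1.        ]] [[ 0.87228507 -0.48868631  0.01744823]
 [-0.36651041 -0.67699401 -0.63823917]
 [ 0.32371109  0.55033154 -0.76964039]] [-0.4261325   0.26070352  1.10729221]
{'clock': 0.1, 'joint_pos': array([ 6.69214906e+01,  1.58416300e+01,  8.62852455e+01, -8.32923874e-04,
        7.79618530e+01, -6.93127915e+00]), 'dq': array([-0.06131119, -0.0443018 , -0.197658  , -0.05649748,  0.08422884,
       -0.09516463]), 'tau': array([ 1.53206904e-03, -4.05453444e+01, -2.37778974e+01,  7.04169692e-02,
        2.97342637e-02, -4.40978386e-05]), 'position': array([0.15972561, 0.55189194, 0.22373372]), 'tcp_rot': array([-1.79911822e+02, -9.89925557e-03,  1.63852936e+02]), 'ft_force': array([-0.29064015, -0.05903533,  0.50336588]), 'wrist_torque': array([-0.01933765,  0.01441553,  0.00574287]), 'gripper_force': 0.0, 'grip_width': 0.9952659578982253}
```

View pics/top0.png

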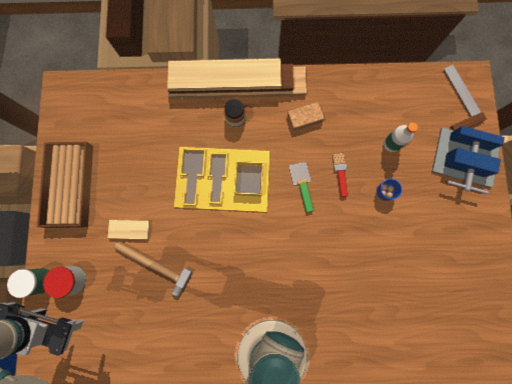

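View pics/side0.png

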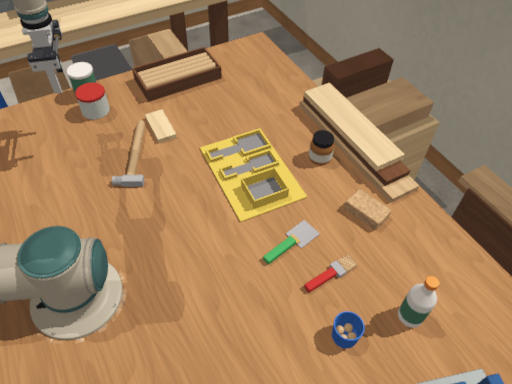

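The top view shows the tray at (222,180), the knife at (302,188), the brush at (341,175) and the cup at (389,189). Both tool heads point up, towards +x. The bottle at (400,138) is close to the cup. The side view agrees.

```bash
cat > h.py <<'E'
import cv2,numpy as np
from scipy.spatial.transform import Rotation as Ro
HSV=dict(yellow=((22,140,110),(33,255,255)),red=((0,190,90),(4,255,255)),green=((55,150,60),(75,255,255)),blue=((108,150,60),(125,255,255)))
def mask(f,col,roi=None):
    m=cv2.inRange(cv2.cvtColor(f,cv2.COLOR_RGB2HSV),*HSV[col])
    if roi:
        k=np.zeros_like(m);x0,y0,x1,y1=roi;k[y0:y1,x0:x1]=255;m&=k
    return m
def ray(c,px,z):
    px=np.atleast_2d(px).astype(float)
    d=np.c_[px,np.ones(len(px))]@np.linalg.inv(c["camera_matrix"]).T@c["R"]
    o=-c["R"].T@c["t"]
    return o+d*((z-o[2])/d[:,2])[:,None]
def proj(c,X):
    p=(np.atleast_2d(X)@c["R"].T+c["t"])@c["camera_matrix"].T
    return p[:,:2]/p[:,2:]
def blob(m):
    cs,_=cv2.findContours(m,cv2.RETR_EXTERNAL,cv2.CHAIN_APPROX_NONE)
    return max(cs,key=cv2.contourArea)[:,0,:]
def rect(c,m,z):
    """minAreaRect in mm of biggest blob on plane z: centre, size, angle of the long side"""
    P=ray(c,blob(m),z)[:,:2]*1000
    (x,y),(w,h),a=cv2.minAreaRect(P.astype(np.float32))
    if w<h: w,h,a=h,w,a+90
    return np.round([x,y,w,h,(a+90)%180-90],1)
def move(goal_p,goal_rpy):
    """shift (units) and turn (units) from the current TCP pose to the goal"""
    from bench import get_obs
    o=get_obs();R0=Ro.from_euler("xyz",o["tcp_rot"],degrees=True)
    s=R0.inv().apply(np.array(goal_p)-o["position"])/.2
    r=(R0.inv()*Ro.from_euler("xyz",goal_rpy,degrees=True)).as_rotvec(degrees=True)/45
    print("shift",s.round(4),"turn",r.round(4))
E
python3 - <<'E'
from h import *
for n in("top","side"):
    c=dict(np.load(n+"0.npz"));f=c["frame"]
    roi=dict(top=[(160,130,285,225),(310,130,365,220),(280,150,330,225),(365,165,410,210)],side=[(190,120,315,225),(290,240,370,300),(250,210,330,275),(320,300,375,355)])[n]
    for col,z,r in zip(("yellow","red","green","blue"),(.006,.018,.018,.058),roi):
        m=mask(f,col,r);print(n,col,cv2.countNonZero(m),rect(c,m,z))
        if col=="blue":
            e=ray(c,blob(m),.058)[:,:2]*1000; print(e.min(0),e.max(0))
E
```

```text
top yellow 2540 [562.2 151.8 307.4 207.3  85.9]
top red 164 [ 533.9 -247.4   85.2   22.     3.9]Traceback (most recent call last):
  File "<stdin>", line 6, in <module>
  File "h.py", line 22, in rect
    P=ray(c,blob(m),z)[:,:2]*1000
            ~~~~^^^
  File "h.py", line 19, in blob
    return max(cs,key=cv2.contourArea)[:,0,:]
           ~~~^^^^^^^^^^^^^^^^^^^^^^^^
ValueError: max() iterable argument is empty
```

```bash
sed -i 's/green=((55,150,60),(75/green=((55,120,50),(90/' h.py
python3 - <<'E'
from h import *
c=dict(np.load("top0.npz"));print(cv2.cvtColor(c["frame"],cv2.COLOR_RGB2HSV)[195:203:2,302:310:2])
for n in("top","side"):
    c=dict(np.load(n+"0.npz"));f=c["frame"]
    roi=dict(top=[(160,130,285,225),(310,130,365,220),(280,150,330,225),(365,165,410,210)],side=[(190,120,315,225),(290,240,370,300),(250,210,330,275),(320,300,375,355)])[n]
    for col,z,r in zip(("yellow","red","green","blue"),(.006,.018,.018,.058),roi):
        m=mask(f,col,r);k=cv2.countNonZero(m)
        if k<9: print(n,col,k);continue
        print(n,col,k,rect(c,m,z))
        if col=="blue":
            e=ray(c,blob(m),.058)[:,:2]*1000; print(e.min(0),e.max(0))
E
```

```text
[[[ 50 131 109]
  [ 61 129 170]
  [ 61 127 169]
  [ 61 129 166]]

 [[ 27 129  85]
  [ 61 132 162]
  [ 61 129 170]
  [ 62 132 170]]

 [[ 18 145 104]
  [ 61 129 156]
  [ 61 128 169]
  [ 62 131 170]]

 [[ 12 157 149]
  [ 59 129 130]
  [ 62 133 171]
  [ 62 133 169]]]
top yellow 2540 [562.2 151.8 307.4 207.3  85.9]
top red 164 [ 533.9 -247.4   85.2   22.     3.9]
top green 178 [ 490.8 -125.6   95.4   20.8   11.6]
top blue 196 [ 507.2 -384.6   71.    61.3   88.8]
[ 476.32825176 -420.34258115] [ 537.83315941 -348.8936204 ]
side yellow 3918 [562.3 151.7 313.2 208.8  86. ]
side red 59 [ 531.7 -260.8   84.1   18.    -6.7]
side green 306 [ 490.4 -130.5   98.2   23.8   11.9]
side blue 572 [ 498.2 -394.9   82.7   61.9   22.2]
[ 459.93045962 -431.00077859] [ 538.73163886 -360.65212375]
```

```bash
cat >> h.py <<'E'
def plan(p,yaw,n,pitch=0):
    """n equal calls from the measured pose to p with the tool down at yaw: prints the entry of each call"""
    from bench import get_obs
    o=get_obs();p0=o["position"];R0=Ro.from_euler("xyz",o["tcp_rot"],degrees=True)
    y0=o["tcp_rot"][2];R0=Ro.from_euler("xyz",[180,0,y0],degrees=True)
    d=(yaw-y0)
    for k in range(n):
        Rk=Ro.from_euler("xyz",[180,0,y0+d*k/n],degrees=True)
        print((Rk.inv().apply((np.array(p)-p0)/n)/.2).round(3).tolist(),"turn z",round(-d/n/45,3))
E
python3 - <<'E'
from h import *
plan([.541,-.247,.2],3.9,5)
E
```

```text
[-0.588, -0.661, 0.024] turn z 0.711
[-0.849, -0.249, 0.024] turn z 0.711
[-0.852, 0.239, 0.024] turn z 0.711
[-0.597, 0.654, 0.024] turn z 0.711
[-0.159, 0.871, 0.024] turn z 0.711
```

Call:
{"fn": "apply_moves", "kwargs": {
  "targets": [
    [[-0.588,-0.661,0.024],[0,0,0.711]],
    [[-0.588,-0.661,0.024],[0,0,0.711]],
    [[-0.588,-0.661,0.024],[0,0,0.711]],
    [[-0.588,-0.661,0.024],[0,0,0.711]],
    [[-0.588,-0.661,0.024],[0,0,0.711]]
  ],
  "hand": 0.6
}}

```text
clock: 0.52
position: [0.2368, 0.3874, 0.2191]
tcp_rot: [-179.8, 0.2, 131.4]
ft_force: [-0.4, -0.2, 0.6]
grip_width: 0.682
gripper_force: 0.0
```

Call:
{"fn": "apply_moves", "kwargs": {
  "targets": [
    [[-0.849,-0.249,0.024],[0,0,0.711]],
    [[-0.849,-0.249,0.024],[0,0,0.711]],
    [[-0.849,-0.249,0.024],[0,0,0.711]],
    [[-0.849,-0.249,0.024],[0,0,0.711]],
    [[-0.849,-0.249,0.024],[0,0,0.711]]
  ]
}}

```text
clock: 0.93
position: [0.3136, 0.2283, 0.2145]
tcp_rot: [180.0, 0.2, 99.3]
ft_force: [1.0, 0.8, -0.5]
grip_width: 0.602
gripper_force: 0.0
```

Call:
{"fn": "apply_moves", "kwargs": {
  "targets": [
    [[-0.852,0.239,0.024],[0,0,0.711]],
    [[-0.852,0.239,0.024],[0,0,0.711]],
    [[-0.852,0.239,0.024],[0,0,0.711]],
    [[-0.852,0.239,0.024],[0,0,0.711]],
    [[-0.852,0.239,0.024],[0,0,0.711]]
  ]
}}

```text
clock: 1.35
position: [0.3909, 0.0684, 0.2099]
tcp_rot: [179.9, 0.1, 67.3]
ft_force: [0.0, 0.4, -0.8]
grip_width: 0.598
gripper_force: 0.0
```

Call:
{"fn": "apply_moves", "kwargs": {
  "targets": [
    [[-0.597,0.654,0.024],[0,0,0.711]],
    [[-0.597,0.654,0.024],[0,0,0.711]],
    [[-0.597,0.654,0.024],[0,0,0.711]],
    [[-0.597,0.654,0.024],[0,0,0.711]],
    [[-0.597,0.654,0.024],[0,0,0.711]]
  ]
}}

```text
clock: 1.77
position: [0.4675, -0.0921, 0.2048]
tcp_rot: [179.8, 0.0, 35.4]
ft_force: [0.1, -0.7, 0.7]
grip_width: 0.602
gripper_force: 0.0
```

Call:
{"fn": "apply_moves", "kwargs": {
  "targets": [
    [[-0.159,0.871,0.024],[0,0,0.711]],
    [[-0.159,0.871,0.024],[0,0,0.711]],
    [[-0.159,0.871,0.024],[0,0,0.711]],
    [[-0.159,0.871,0.024],[0,0,0.711]],
    [[-0.159,0.871,0.024],[0,0,0.711]],
    [[-0.159,0.871,0.024],[0,0,0.711]]
  ]
}}

```text
clock: 2.27
position: [0.542, -0.2496, 0.199]
tcp_rot: [180.0, 0.0, 3.6]
ft_force: [-0.3, 0.5, 0.4]
grip_width: 0.598
gripper_force: 0.0
```

Run:
```python
from h import *
from bench import *
c=camera("wrist");np.savez("w1.npz",**c);cv2.imwrite("pics/w1.png",c["frame"][:,:,::-1])
o=get_obs();print(o["clock"],o["position"],o["tcp_rot"],o["joint_pos"],-c["R"].T@c["t"])
for col in("red","green"):
    m=mask(c["frame"],col)
    if cv2.countNonZero(m)>50: print(col,rect(c,m,.018))
```

```text
2.3167 [ 0.54087986 -0.24723402  0.19919839] [-1.79897895e+02  1.03980476e-01  3.84553220e+00] [-3.12813103e+01  1.84144837e+01  8.60583189e+01  2.44409848e-02
  7.56709923e+01  5.48671715e+01] [ 0.61241687 -0.24413339  0.35903562]
red [ 539.2 -246.1   87.2   21.1    5. ]
green [ 495.8 -127.1   97.    24.8   11.9]
```

View pics/w1.png

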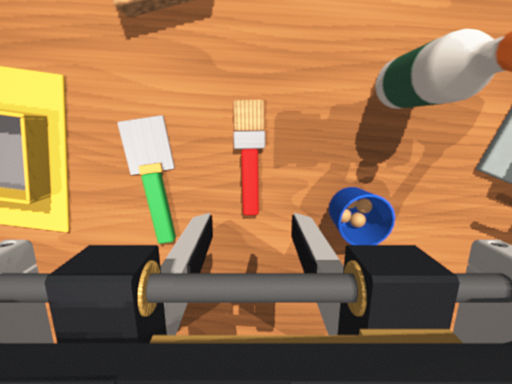

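The wrist view shows the brush centred between the fingers, with its handle at (250,182). The cup is at (361,217) and the knife at (155,195). Next I'll descend and grip the brush.

Call:
{"fn": "apply_moves", "kwargs": {
  "targets": [
    [[0.018,0,0.7],[0,0,-0.014]],
    [[0.018,0,0.7],[0,0,-0.014]],
    [[0.018,0,0.7],[0,0,-0.014]],
    [[0.018,0,0.7],[0,0,-0.014]],
    [[0.018,0,0.82],[0,0,-0.014]],
    [[0.018,0,0.88],[0,0,-0.014]],
    [[0.018,0,0.89],[0,0,-0.014]],
    [[0.018,0,0.89],[0,0,-0.014]]
  ]
}}

```text
clock: 2.98
position: [0.5436, -0.2442, 0.022]
tcp_rot: [-179.9, 0.1, 4.6]
ft_force: [0.3, 0.6, -0.1]
grip_width: 0.601
gripper_force: 0.0
```

Call:
{"fn": "apply_moves", "kwargs": {
  "targets": [
    [[0,0,0],[0,0,0]],
    [[0,0,0],[0,0,0]],
    [[0,0,0],[0,0,0]],
    [[0,0,0],[0,0,0]],
    [[0,0,0],[0,0,0]],
    [[0,0,0],[0,0,0]]
  ],
  "hand": 0,
  "newtons": 20
}}

```text
clock: 3.48
position: [0.545, -0.2466, 0.023]
tcp_rot: [179.9, -0.1, 4.5]
ft_force: [-0.1, -0.5, 2.3]
grip_width: 0.231
gripper_force: 20.0
```

Call:
{"fn": "apply_moves", "kwargs": {
  "targets": [
    [[0,0,-0.15],[0,0,0]],
    [[0,0,-0.35],[0,0,0]],
    [[0,0,-0.45],[0,0,0]],
    [[0,0,-0.45],[0,0,0]]
  ]
}}

```text
clock: 3.82
position: [0.5478, -0.2479, 0.1175]
tcp_rot: [179.7, -0.5, 4.5]
ft_force: [0.4, -0.6, -0.1]
grip_width: 0.23
gripper_force: 20.0
```

Run:
```python
from h import *
plan([.5414,.170,.11],-4,3)
```

```text
[0.044, -0.695, 0.013] turn z 0.063
[0.01, -0.697, 0.013] turn z 0.063
[-0.025, -0.696, 0.013] turn z 0.063
```

Call:
{"fn": "apply_moves", "kwargs": {
  "targets": [
    [[0.044,-0.695,0],[0,0,0.063]],
    [[0.044,-0.695,0],[0,0,0.063]],
    [[0.044,-0.695,0],[0,0,0.063]],
    [[0.044,-0.695,0],[0,0,0.063]]
  ]
}}

```text
clock: 4.15
position: [0.54, -0.1018, 0.1109]
tcp_rot: [-179.8, 0.2, 1.8]
ft_force: [-0.7, -0.2, -1.0]
grip_width: 0.229
gripper_force: 20.0
```

Call:
{"fn": "apply_moves", "kwargs": {
  "targets": [
    [[0.01,-0.697,0],[0,0,0.063]],
    [[0.01,-0.697,0],[0,0,0.063]],
    [[0.01,-0.697,0],[0,0,0.063]],
    [[0.01,-0.697,0],[0,0,0.063]]
  ]
}}

```text
clock: 4.48
position: [0.5389, 0.037, 0.1112]
tcp_rot: [-179.9, 0.2, -1.0]
ft_force: [0.2, 0.2, -0.9]
grip_width: 0.231
gripper_force: 20.0
```

Call:
{"fn": "apply_moves", "kwargs": {
  "targets": [
    [[-0.025,-0.696,0],[0,0,0.063]],
    [[-0.025,-0.696,0],[0,0,0.063]],
    [[-0.025,-0.696,0],[0,0,0.063]],
    [[-0.025,-0.696,0],[0,0,0.063]],
    [[-0.025,-0.696,0],[0,0,0.063]],
    [[-0.025,-0.696,0],[0,0,0.063]]
  ]
}}

```text
clock: 4.98
position: [0.5376, 0.1719, 0.1113]
tcp_rot: [179.9, 0.1, -3.9]
ft_force: [0.0, 0.2, -0.4]
grip_width: 0.234
gripper_force: 20.0
```

Run:
```python
from h import *
from bench import *
for n in("wrist","top"):
    c=camera(n);np.savez(n[0]+"2.npz",**c);cv2.imwrite(f"pics/{n[0]}2.png",c["frame"][:,:,::-1])
o=get_obs();print(o["clock"],o["position"],o["tcp_rot"])
```

```text
5.0833 [0.53796742 0.17052048 0.11166978] [ 1.79931616e+02  7.62268879e-02 -4.02710964e+00]
```

View pics/w2.png

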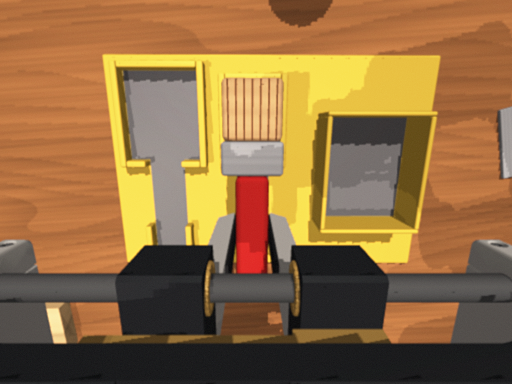

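The wrist view shows the brush held above its compartment, with its bristles at (252,108). The knife pocket is at (163,115) and the ball well at (365,180). Next I'll work out the offsets.

Run:
```python
from h import *
c=dict(np.load("w2.npz"))
T=Ro.from_euler("z",-4,degrees=True).as_matrix()
def tr(P): return ((P-[.5622,.1518,0])@T*1000).round(1)
f=c["frame"]; g=dict(np.load("top0.npz"))
print("wrist: tray front corners",tr(ray(c,[[104,55],[439,56]],.006)).tolist())
print("pocket inner front corners z20",tr(ray(c,[[124,67],[199,67]],.020)).tolist(), "outer",tr(ray(c,[[119,61],[205,61]],.020)).tolist())
print("brush compartment front outer z20",tr(ray(c,[[221,73],[285,73]],.020)).tolist())
print("well inner top",tr(ray(c,[[331,115],[432,115],[420,217],[323,217]],.044)).tolist(),"inner floor",tr(ray(c,[[331,217],[399,217]],.006)).tolist())
print("bristle corners z104",tr(ray(c,[[222,78],[283,78]],.1045)).tolist(),"red",rect(c,mask(f,"red"),.108))
# grey floors from top
h=cv2.cvtColor(g["frame"],cv2.COLOR_RGB2HSV); m=cv2.inRange(h,(0,0,40),(179,60,190)); k=np.zeros_like(m);k[150:208,180:266]=255;m&=k
for s in cv2.findContours(m,cv2.RETR_EXTERNAL,cv2.CHAIN_APPROX_NONE)[0]:
    if cv2.contourArea(s)>60:
        P=tr(ray(g,s[:,0,:],.006));print("top floor",P.min(0)[:2],P.max(0)[:2])
```

```text
wrist: tray front corners [[105.8, 153.8, 6.0], [105.6, -151.2, 6.0]]
pocket inner front corners z20 [[93.1, 130.6, 20.0], [93.2, 65.4, 20.0]] outer [[97.9, 134.4, 20.0], [98.0, 60.0, 20.0]]
brush compartment front outer z20 [[88.4, 46.4, 20.0], [88.5, -9.6, 20.0]]
well inner top [[52.4, -45.6, 44.0], [52.6, -128.6, 44.0], [-35.9, -132.5, 44.0], [-36.0, -44.9, 44.0]] inner floor [[-49.5, -64.2, 6.0], [-49.4, -135.8, 6.0]]
bristle corners z104 [[71.0, 36.9, 104.5], [71.1, 1.4, 104.5]] red [543.6 172.6  66.3  20.5  -4.7]
top floor [ -41.5 -127. ] [ 24.1 -51.1]
top floor [-75.3  -3.2] [72.4 39.6]
top floor [-85.5  72.5] [ 82.3 134.7]
```

Call:
{"fn": "apply_moves", "kwargs": {
  "targets": [
    [[0.023,0.005,0.15],[0,0,0]],
    [[0.023,0.005,0.25],[0,0,0]],
    [[0.023,0.005,0.33],[0,0,0]],
    [[0.023,0.005,0.37],[0,0,0]],
    [[0.023,0.005,0.395],[0,0,0]],
    [[0.023,0.005,0.41],[0,0,0]],
    [[0.023,0.005,0.415],[0,0,0]],
    [[0.023,0.005,0.415],[0,0,0]]
  ]
}}

```text
clock: 5.75
position: [0.5434, 0.1703, 0.03]
tcp_rot: [-180.0, -0.1, -4.0]
ft_force: [0.2, -0.7, -0.4]
grip_width: 0.231
gripper_force: 20.0
```

Run:
```python
from h import *
from bench import *
c=camera("wrist");cv2.imwrite("pics/w3.png",c["frame"][:,:,::-1])
o=get_obs();print(o["clock"],o["position"],o["tcp_rot"],o["ft_force"])
```

```text
5.8 [0.54350391 0.17043896 0.03022546] [-1.79973848e+02 -8.94069722e-02 -4.00760700e+00] [-0.26520914  0.70285582 -0.34886412]
```

View pics/w3.png

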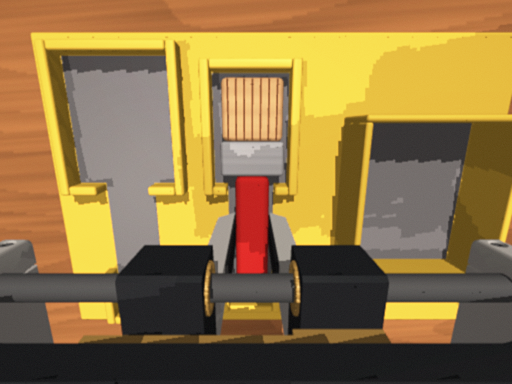

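The brush sits inside its pocket with clear margins: bristles at columns 221-283, ribs at about 210 and 295. I'll lower the last 2 mm and release.

Call:
{"fn": "apply_moves", "kwargs": {
  "targets": [
    [[0,0,0.005],[0,0,0]],
    [[0,0,0.01],[0,0,0]],
    [[0,0,0.01],[0,0,0]]
  ]
}}

```text
clock: 6.05
position: [0.5436, 0.1706, 0.029]
tcp_rot: [-180.0, -0.1, -4.0]
ft_force: [-1.1, -0.2, 4.0]
grip_width: 0.233
gripper_force: 20.0
```

Call:
{"fn": "apply_moves", "kwargs": {
  "targets": [
    [[0,0,0],[0,0,0]],
    [[0,0,0],[0,0,0]],
    [[0,0,0],[0,0,0]],
    [[0,0,0],[0,0,0]]
  ],
  "hand": 0.45
}}

```text
clock: 6.38
position: [0.5429, 0.1706, 0.0275]
tcp_rot: [-180.0, -0.0, -4.0]
ft_force: [0.3, -0.1, 0.6]
grip_width: 0.445
gripper_force: 0.0
```

Call:
{"fn": "apply_moves", "kwargs": {
  "targets": [
    [[0,0,-0.1],[0,0,0]],
    [[0,0,-0.3],[0,0,0]],
    [[0,0,-0.5],[0,0,0]],
    [[0,0,-0.6],[0,0,0]],
    [[0,0,-0.6],[0,0,0]]
  ]
}}

```text
clock: 6.8
position: [0.5463, 0.1712, 0.1528]
tcp_rot: [-179.8, -0.6, -4.0]
ft_force: [1.5, 0.8, 0.0]
grip_width: 0.449
gripper_force: 0.0
```

Run:
```python
from h import *
from bench import *
c=camera("wrist");np.savez("w4.npz",**c);f=c["frame"]
o=get_obs();print(o["clock"],o["position"],o["tcp_rot"],rect(c,mask(f,"red"),.024))
# knife grip: handle centre + 13 mm; mean of top/wrist estimate
plan([.506,-.1235,.1],11.8,2)
```

```text
6.85 [0.5445239  0.17081391 0.14997069] [-179.91259361   -0.32287151   -3.99279314] [537.7 172.1  87.3  19.7  -4.4]
[-0.045, 0.741, 0.125] turn z -0.175
[-0.146, 0.728, 0.125] turn z -0.175
```

Call:
{"fn": "apply_moves", "kwargs": {
  "targets": [
    [[-0.045,0.741,0.06],[0,0,-0.175]],
    [[-0.045,0.741,0.06],[0,0,-0.175]],
    [[-0.045,0.741,0.06],[0,0,-0.175]],
    [[-0.045,0.741,0.06],[0,0,-0.175]],
    [[-0.045,0.741,0.06],[0,0,-0.175]]
  ],
  "hand": 0.6
}}

```text
clock: 7.27
position: [0.5209, 0.0191, 0.1329]
tcp_rot: [179.9, 0.3, 3.6]
ft_force: [0.2, -0.6, -0.9]
grip_width: 0.6
gripper_force: 0.0
```

Call:
{"fn": "apply_moves", "kwargs": {
  "targets": [
    [[-0.146,0.728,0.19],[0,0,-0.175]],
    [[-0.146,0.728,0.19],[0,0,-0.175]],
    [[-0.146,0.728,0.19],[0,0,-0.175]],
    [[-0.146,0.728,0.19],[0,0,-0.175]],
    [[-0.146,0.728,0.19],[0,0,-0.175]],
    [[-0.146,0.728,0.19],[0,0,-0.175]],
    [[-0.146,0.728,0.19],[0,0,-0.175]]
  ]
}}

```text
clock: 7.85
position: [0.5037, -0.1228, 0.0964]
tcp_rot: [-179.9, 0.1, 11.7]
ft_force: [-0.5, -0.1, -0.0]
grip_width: 0.601
gripper_force: 0.0
```

Run:
```python
from h import *
from bench import *
c=camera("wrist");f=c["frame"]
o=get_obs();print(o["clock"],o["position"],o["tcp_rot"],rect(c,mask(f,"green"),.018))
plan([.506,-.1235,.0215],11.8,1)
```

```text
7.9 [ 0.50403068 -0.12251488  0.09686186] [-1.79907495e+02  4.59576725e-02  1.17944601e+01] [ 495.7 -124.4   96.6   22.4   11.7]
[0.009, 0.007, 0.377] turn z -0.0
```

Call:
{"fn": "apply_moves", "kwargs": {
  "targets": [
    [[0.01,0,0.2],[0,0,0]],
    [[0.01,0,0.32],[0,0,0]],
    [[0.01,0,0.36],[0,0,0]],
    [[0.01,0,0.372],[0,0,0]],
    [[0.01,0,0.372],[0,0,0]]
  ]
}}

```text
clock: 8.32
position: [0.5065, -0.1226, 0.0231]
tcp_rot: [-180.0, 0.0, 11.8]
ft_force: [0.0, -0.5, 0.3]
grip_width: 0.596
gripper_force: 0.0
```

Call:
{"fn": "apply_moves", "kwargs": {
  "targets": [
    [[0,0,0],[0,0,0]],
    [[0,0,0],[0,0,0]],
    [[0,0,0],[0,0,0]],
    [[0,0,0],[0,0,0]],
    [[0,0,0],[0,0,0]],
    [[0,0,0],[0,0,0]]
  ],
  "hand": 0,
  "newtons": 25
}}

```text
clock: 8.82
position: [0.5064, -0.1237, 0.0236]
tcp_rot: [180.0, -0.0, 11.7]
ft_force: [-0.2, 0.8, 3.5]
grip_width: 0.25
gripper_force: 25.0
```

Call:
{"fn": "apply_moves", "kwargs": {
  "targets": [
    [[0,0,-0.15],[0,0,0]],
    [[0,0,-0.35],[0,0,0]],
    [[0,0,-0.45],[0,0,0]],
    [[0,0,-0.45],[0,0,0]]
  ]
}}

```text
clock: 9.15
position: [0.5094, -0.1249, 0.1176]
tcp_rot: [179.7, -0.5, 11.7]
ft_force: [1.7, -1.1, -1.3]
grip_width: 0.251
gripper_force: 25.0
```

Run:
```python
from h import *
# knife grip over its place: tray (563,153), yaw -4
p=np.array([563,153])+Ro.from_euler("z",-4,degrees=True).as_matrix()[:2,:2]@[-22,102]
print(p);plan([p[0]/1000,p[1]/1000,.115],-4,2)
```

```text
[548.16875122 256.28617555]
[0.289, -0.913, 0.007] turn z 0.175
[0.161, -0.944, 0.007] turn z 0.175
```

Call:
{"fn": "apply_moves", "kwargs": {
  "targets": [
    [[0.289,-0.913,0],[0,0,0.175]],
    [[0.289,-0.913,0],[0,0,0.175]],
    [[0.289,-0.913,0],[0,0,0.175]],
    [[0.289,-0.913,0],[0,0,0.175]],
    [[0.289,-0.913,0],[0,0,0.175]]
  ]
}}

```text
clock: 9.57
position: [0.5244, 0.07, 0.1118]
tcp_rot: [-179.9, 0.1, 3.9]
ft_force: [0.5, 0.1, -1.5]
grip_width: 0.253
gripper_force: 25.0
```

Call:
{"fn": "apply_moves", "kwargs": {
  "targets": [
    [[0.161,-0.944,0],[0,0,0.175]],
    [[0.161,-0.944,0],[0,0,0.175]],
    [[0.161,-0.944,0],[0,0,0.175]],
    [[0.161,-0.944,0],[0,0,0.175]],
    [[0.161,-0.944,0],[0,0,0.175]],
    [[0.161,-0.944,0],[0,0,0.175]],
    [[0.161,-0.944,0],[0,0,0.175]],
    [[0.161,-0.944,0],[0,0,0.175]]
  ]
}}

```text
clock: 10.23
position: [0.5439, 0.2567, 0.1118]
tcp_rot: [179.9, 0.1, -4.0]
ft_force: [-0.2, 0.7, -1.6]
grip_width: 0.255
gripper_force: 25.0
```

Run:
```python
from h import *
from bench import *
c=camera("wrist");np.savez("w5.npz",**c);cv2.imwrite("pics/w5.png",c["frame"][:,:,::-1])
o=get_obs();print(o["clock"],o["position"],o["tcp_rot"]);plan([.5482,.2563,.031],-4,1)
```

```text
10.2833 [0.54409334 0.25621575 0.112024  ] [ 1.79915242e+02  1.21275795e-01 -4.02926124e+00]
[0.02, -0.002, 0.405] turn z -0.001
```

View pics/w5.png

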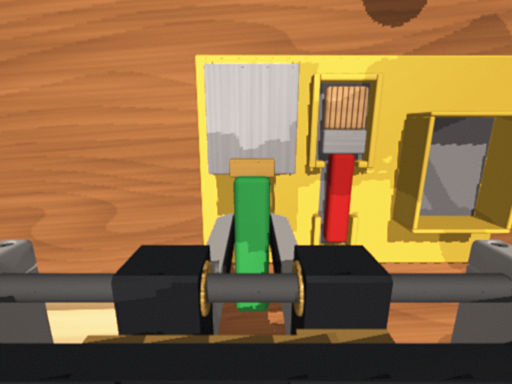

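The wrist view shows the knife held above its pocket. The blade's front corners are at (205,64) and (299,64), and the tray corner is at (197,55). The brush lies flat in its compartment.

Run:
```python
from h import *
c=dict(np.load("w5.npz"))
T=Ro.from_euler("z",-4,degrees=True).as_matrix()
tr=lambda P:((P-[.563,.153,0])@T*1000).round(1).tolist()
print("tray corner",tr(ray(c,[[197,55]],.006)))
for z in(.0935,.1): print("blade",z,tr(ray(c,[[205,64],[299,64],[297,174],[209,174]],z)))
print("bristle",tr(ray(c,[[325,86],[367,86]],.021)))
```

```text
tray corner [[105.7, 152.8, 6.0]]
blade 0.0935 [[80.5, 131.9, 93.5], [80.5, 74.0, 93.5], [11.8, 72.4, 93.5], [11.8, 132.1, 93.5]]
blade 0.1 [[79.1, 130.9, 100.0], [79.2, 75.1, 100.0], [12.9, 73.6, 100.0], [13.0, 131.1, 100.0]]
bristle [[77.3, 38.3, 21.0], [77.3, 1.2, 21.0]]
```

Call:
{"fn": "apply_moves", "kwargs": {
  "targets": [
    [[0.022,0.003,0.15],[0,0,0]],
    [[0.022,0.003,0.25],[0,0,0]],
    [[0.022,0.003,0.33],[0,0,0]],
    [[0.022,0.003,0.37],[0,0,0]],
    [[0.022,0.003,0.395],[0,0,0]],
    [[0.022,0.003,0.405],[0,0,0]],
    [[0.022,0.003,0.41],[0,0,0]],
    [[0.022,0.003,0.41],[0,0,0]]
  ]
}}

```text
clock: 10.95
position: [0.55, 0.2565, 0.0319]
tcp_rot: [-180.0, -0.1, -4.0]
ft_force: [0.8, 0.4, -1.1]
grip_width: 0.254
gripper_force: 25.0
```

Call:
{"fn": "apply_moves", "kwargs": {
  "targets": [
    [[0,0,0.005],[0,0,0]],
    [[0,0,0.01],[0,0,0]],
    [[0,0,0.01],[0,0,0]]
  ]
}}

```text
clock: 11.2
position: [0.5497, 0.2568, 0.0296]
tcp_rot: [-180.0, -0.1, -4.0]
ft_force: [1.2, 0.1, -0.0]
grip_width: 0.254
gripper_force: 25.0
```

Run:
```python
from h import *
from bench import *
c=camera("wrist");cv2.imwrite("pics/w6.png",c["frame"][:,:,::-1])
o=get_obs();print(o["clock"],o["position"],o["tcp_rot"],o["ft_force"])
```

```text
11.25 [0.54975233 0.25685111 0.0296444 ] [-1.79969982e+02 -7.46204756e-02 -3.98267411e+00] [ 0.08542575 -0.53018425  0.49927864]
```

View pics/w6.png

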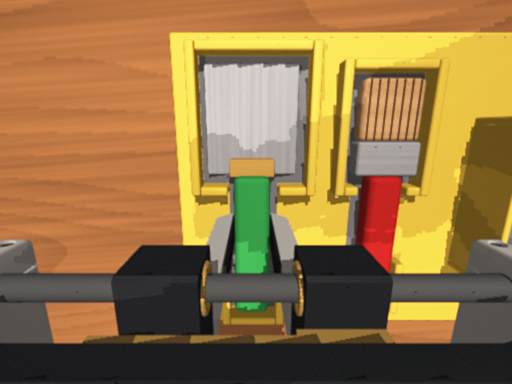

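The blade is inside its pocket with a gap all round. I'll touch it down and release.

Call:
{"fn": "apply_moves", "kwargs": {
  "targets": [
    [[0,0,0.004],[0,0,0]],
    [[0,0,0.008],[0,0,0]],
    [[0,0,0.008],[0,0,0]]
  ]
}}

```text
clock: 11.5
position: [0.5497, 0.2568, 0.0296]
tcp_rot: [-180.0, -0.1, -4.0]
ft_force: [-2.0, -0.6, 10.0]
grip_width: 0.254
gripper_force: 25.0
```

Call:
{"fn": "apply_moves", "kwargs": {
  "targets": [
    [[0,0,0],[0,0,0]],
    [[0,0,0],[0,0,0]],
    [[0,0,0],[0,0,0]],
    [[0,0,0],[0,0,0]]
  ],
  "hand": 0.45
}}

```text
clock: 11.83
position: [0.5492, 0.2566, 0.0273]
tcp_rot: [180.0, 0.0, -4.0]
ft_force: [-0.4, -0.1, -1.0]
grip_width: 0.446
gripper_force: 0.0
```

Call:
{"fn": "apply_moves", "kwargs": {
  "targets": [
    [[0,0,-0.1],[0,0,0]],
    [[0,0,-0.3],[0,0,0]],
    [[0,0,-0.5],[0,0,0]],
    [[0,0,-0.7],[0,0,0]],
    [[0,0,-0.8],[0,0,0]],
    [[0,0,-0.8],[0,0,0]]
  ]
}}

```text
clock: 12.33
position: [0.5525, 0.2577, 0.1933]
tcp_rot: [-179.7, -0.6, -4.0]
ft_force: [0.5, -0.1, -0.0]
grip_width: 0.447
gripper_force: 0.0
```

Run:
```python
from h import *
from bench import *
o=get_obs();print(o["clock"],o["position"],o["tcp_rot"],o["joint_pos"])
c=camera("wrist");T=Ro.from_euler("z",-4,degrees=True).as_matrix()
for col in("green","red"):
    r=rect(c,mask(c["frame"],col),.024);print(col,r,(T.T@[r[0]-563,r[1]-153,0]).round(1))
```

```text
12.3333 [0.55245253 0.25774943 0.19329119] [-179.74827764   -0.59318911   -3.99213505] [1.84711844e+01 1.94580974e+01 8.53372020e+01 6.19922130e-03
 7.45603410e+01 1.12460400e+02]
green [538.3 258.6  96.2  22.4  -3.5] [-32.  103.6   0. ]
red [537.9 173.9  87.4  22.4  -4.1] [-26.5  19.1   0. ]
```

```bash
cat >> h.py <<'E'
def plan2(p,yaw,al,n):
    """n calls from measured pose to p, tool-down yaw then leaned al about tool y (slerp)"""
    from bench import get_obs
    from scipy.spatial.transform import Slerp
    o=get_obs();p0=o["position"]
    R=Ro.concatenate([Ro.from_euler("xyz",o["tcp_rot"],degrees=True),Ro.from_euler("xyz",[180,0,yaw],degrees=True)*Ro.from_euler("y",al,degrees=True)])
    S=Slerp([0,1],R)
    for k in range(n):
        A,B=S(k/n),S((k+1)/n)
        print((A.inv().apply((np.array(p)-p0)/n)/.2).round(3).tolist(),((A.inv()*B).as_rotvec(degrees=True)/45).round(3).tolist())
E
python3 - <<'E'
from h import *
for n in("w1","top0","side0"):
    c=dict(np.load(n+".npz"));roi=dict(w1=(320,180,400,250),top0=(365,165,410,210),side0=(320,300,375,355))[n]
    m=mask(c["frame"],"blue",roi);b=blob(m)
    P=ray(c,cv2.convexHull(b)[:,0,:],.058)[:,:2]*1000
    print(n,"rim minEnclosing",[np.round(v,1) for v in cv2.minEnclosingCircle(P.astype(np.float32))],P.min(0),P.max(0))
w=dict(np.load("w1.npz"));print("bottle base edge",ray(w,[[385,95],[400,108]],.0)[:,:2].round(3).tolist(), "jar",ray(dict(np.load("top0.npz")),[[234,105]],.085).round(3))
print("call plan");plan2([.507,-.385,.2],90,0,4)
E
```

```text
w1 rim minEnclosing [array([ 513.1, -379.1]), np.float64(42.1)] [ 477.58567637 -420.72725939] [ 549.06079122 -342.0699052 ]
top0 rim minEnclosing [array([ 504.4, -385.4]), np.float64(37.4)] [ 476.32825176 -420.34258115] [ 537.83315941 -348.8936204 ]
side0 rim minEnclosing [array([ 498.9, -397.4]), np.float64(41.7)] [ 459.93045962 -431.00077859] [ 538.73163886 -360.65212375]
bottle base edge [[0.66, -0.411], [0.646, -0.434]] jar [[0.788 0.104 0.085]]
call plan
[0.001, 0.805, -0.014] [0.001, -0.002, -0.522]
[-0.32, 0.738, -0.015] [0.001, -0.002, -0.522]
[-0.587, 0.55, -0.014] [0.001, -0.002, -0.522]
[-0.758, 0.27, -0.013] [0.001, -0.002, -0.522]
```

Call:
{"fn": "apply_moves", "kwargs": {
  "targets": [
    [[0,0.805,-0.014],[0,0,-0.522]],
    [[0,0.805,-0.014],[0,0,-0.522]],
    [[0,0.805,-0.014],[0,0,-0.522]],
    [[0,0.805,-0.014],[0,0,-0.522]]
  ],
  "hand": 1
}}

```text
clock: 12.72
position: [0.5363, 0.0962, 0.1877]
tcp_rot: [-179.9, 0.2, 19.9]
ft_force: [0.7, -0.4, 0.0]
grip_width: 0.694
gripper_force: 0.0
```

Call:
{"fn": "apply_moves", "kwargs": {
  "targets": [
    [[-0.32,0.738,-0.014],[0,0,-0.522]],
    [[-0.32,0.738,-0.014],[0,0,-0.522]],
    [[-0.32,0.738,-0.014],[0,0,-0.522]],
    [[-0.32,0.738,-0.014],[0,0,-0.522]]
  ]
}}

```text
clock: 13.05
position: [0.5257, -0.0578, 0.1905]
tcp_rot: [-179.8, 0.1, 43.3]
ft_force: [1.2, 0.4, -0.4]
grip_width: 0.976
gripper_force: 0.0
```

Call:
{"fn": "apply_moves", "kwargs": {
  "targets": [
    [[-0.587,0.55,-0.014],[0,0,-0.522]],
    [[-0.587,0.55,-0.014],[0,0,-0.522]],
    [[-0.587,0.55,-0.014],[0,0,-0.522]],
    [[-0.587,0.55,-0.014],[0,0,-0.522]]
  ]
}}

```text
clock: 13.38
position: [0.5153, -0.2133, 0.1931]
tcp_rot: [-179.7, -0.1, 66.8]
ft_force: [1.5, 1.1, -0.2]
grip_width: 1.0
gripper_force: 0.0
```

Call:
{"fn": "apply_moves", "kwargs": {
  "targets": [
    [[-0.758,0.27,-0.014],[0,0,-0.522]],
    [[-0.758,0.27,-0.014],[0,0,-0.522]],
    [[-0.758,0.27,-0.014],[0,0,-0.522]],
    [[-0.758,0.27,-0.014],[0,0,-0.522]],
    [[-0.758,0.27,-0.014],[0,0,-0.522]],
    [[-0.758,0.27,-0.014],[0,0,-0.522]]
  ]
}}

```text
clock: 13.88
position: [0.5046, -0.3743, 0.1952]
tcp_rot: [-179.8, -0.2, 89.7]
ft_force: [-0.7, 1.0, -1.1]
grip_width: 1.001
gripper_force: 0.0
```

Run:
```python
from h import *
from bench import *
c=camera("wrist");np.savez("w7.npz",**c);cv2.imwrite("pics/w7.png",c["frame"][:,:,::-1])
o=get_obs();print(o["clock"],o["position"],o["tcp_rot"],o["joint_pos"],-c["R"].T@c["t"])
m=mask(c["frame"],"blue");P=ray(c,blob(m),.058)[:,:2]*1000;print(P.min(0),P.max(0))
plan2([.507,-.386,.17],90,-50,2)
```

```text
13.9333 [ 0.50482702 -0.37267276  0.1956683 ] [-179.80543078   -0.23753259   89.83883815] [-4.28109088e+01  2.14059670e+01  8.19533803e+01  4.40204226e-02
  7.69446956e+01 -4.26602079e+01] [ 0.5062148  -0.3042115   0.35553411]
[ 476.10792728 -420.80867738] [ 542.41033074 -352.33762283]
[-0.034, 0.006, 0.064] [-0.003, -0.558, -0.001]
[-0.003, 0.006, 0.072] [-0.003, -0.558, -0.001]
```

View pics/w7.png

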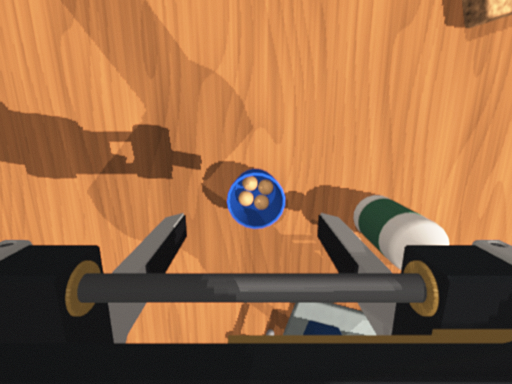

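The wrist view shows the cup at (256,198) between the open fingers, with all four balls inside. The bottle is clear to the right, at (395,230).

Call:
{"fn": "apply_moves", "kwargs": {
  "targets": [
    [[-0.068,-0.015,0.06],[0,-0.558,0]],
    [[-0.068,-0.015,0.06],[0,-0.558,0]],
    [[-0.068,-0.015,0.06],[0,-0.558,0]],
    [[-0.068,-0.015,0.06],[0,-0.558,0]],
    [[-0.068,-0.015,0.06],[0,-0.558,0]]
  ]
}}

```text
clock: 14.35
position: [0.5017, -0.3807, 0.1837]
tcp_rot: [-179.7, 24.9, 90.4]
ft_force: [-0.4, 0.6, 0.1]
grip_width: 0.997
gripper_force: 0.0
```

Call:
{"fn": "apply_moves", "kwargs": {
  "targets": [
    [[0,0,0],[0,-0.558,0]],
    [[0,0,0],[0,-0.558,0]],
    [[0,0,0],[0,-0.558,0]],
    [[0,0,0],[0,-0.558,0]],
    [[0,0,0],[0,-0.558,0]],
    [[0,0,0],[0,-0.558,0]],
    [[0,0,0],[0,-0.558,0]]
  ]
}}

```text
clock: 14.93
position: [0.5035, -0.387, 0.1868]
tcp_rot: [180.0, 50.1, 89.9]
ft_force: [0.1, 0.3, 0.5]
grip_width: 1.002
gripper_force: 0.0
```

Run:
```python
from h import *
from bench import *
o=get_obs();print(o["clock"],o["position"],o["tcp_rot"],o["joint_pos"])
plan2([.508,-.3865,.035],90,-50,1)
```

```text
14.9333 [ 0.50346402 -0.38697526  0.1867851 ] [179.98636413  50.09756622  89.91927562] [-19.21744568  19.70915532 107.85876027 -63.90129158  53.79853546
  21.90456287]
[0.584, 0.023, 0.485] [-0.001, 0.002, -0.001]
```

Joint 4 is close to its limit, so I'll use a smaller lean and a different yaw.

Run:
```python
from h import *
plan2([.508,-.3865,.11],80,-40,1)
```

```text
[0.296, 0.023, 0.244] [0.157, 0.224, 0.156]
```

Call:
{"fn": "apply_moves", "kwargs": {
  "targets": [
    [[0,0,0],[0.157,0.224,0.156]],
    [[0,0,0],[0.157,0.224,0.156]],
    [[0.296,0.023,0.244],[0.157,0.224,0.156]],
    [[0.296,0.023,0.244],[0.157,0.224,0.156]],
    [[0.296,0.023,0.244],[0.157,0.224,0.156]],
    [[0.296,0.023,0.244],[0.157,0.224,0.156]]
  ]
}}

```text
clock: 15.43
position: [0.5066, -0.3874, 0.1094]
tcp_rot: [-179.8, 40.0, 80.0]
ft_force: [-0.2, 0.4, -0.1]
grip_width: 1.001
gripper_force: 0.0
```

Run:
```python
from h import *
from bench import *
o=get_obs();print(o["clock"],o["position"],o["tcp_rot"],o["joint_pos"])
plan2([.508,-.3865,.035],80,-40,1)
```

```text
15.4333 [ 0.50658759 -0.38743361  0.10939362] [-179.78138902   40.04865186   80.04956308] [-22.49499694  25.83047104 102.77296661 -50.7765745   54.27360762
  19.54006689]
[0.244, 0.007, 0.281] [-0.004, 0.001, 0.001]
```

Call:
{"fn": "apply_moves", "kwargs": {
  "targets": [
    [[0.12,0.005,0.14],[0,0,0]],
    [[0.2,0.007,0.23],[0,0,0]],
    [[0.235,0.007,0.27],[0,0,0]],
    [[0.244,0.007,0.28],[0,0,0]],
    [[0.244,0.007,0.28],[0,0,0]]
  ]
}}

```text
clock: 15.85
position: [0.51, -0.3863, 0.0372]
tcp_rot: [179.9, 40.2, 79.9]
ft_force: [0.5, 0.2, 0.2]
grip_width: 0.999
gripper_force: 0.0
```

Call:
{"fn": "apply_moves", "kwargs": {
  "targets": [
    [[0,0,0],[0,0,0]],
    [[0,0,0],[0,0,0]],
    [[0,0,0],[0,0,0]],
    [[0,0,0],[0,0,0]],
    [[0,0,0],[0,0,0]],
    [[0,0,0],[0,0,0]]
  ],
  "hand": 0.3,
  "newtons": 30
}}

```text
clock: 16.35
position: [0.5096, -0.3856, 0.0364]
tcp_rot: [179.9, 40.2, 80.0]
ft_force: [0.2, 1.9, 3.9]
grip_width: 0.698
gripper_force: 29.8
```

Run:
```python
from h import *
from bench import *
o=get_obs();print(o["clock"],o["position"],o["tcp_rot"],o["joint_pos"],o["ft_force"],o["grip_width"]*94,o["gripper_force"])
```

```text
16.35 [ 0.50964684 -0.38559773  0.03642851] [179.91598604  40.16724585  79.97772825] [-22.1832271   31.54835042 106.42421184 -56.9796866   48.73302618
  29.60841796] [0.18987489 1.91284399 3.89948458] 65.64738699069947 29.77452632256245
```

Call:
{"fn": "apply_moves", "kwargs": {
  "targets": [
    [[-0.03,0,-0.035],[0,0,0]],
    [[-0.1,0,-0.12],[0,0,0]],
    [[-0.2,0,-0.24],[0,0,0]],
    [[-0.28,0,-0.33],[0,0,0]],
    [[-0.32,0,-0.38],[0,0,0]],
    [[-0.32,0,-0.38],[0,0,0]],
    [[-0.32,0,-0.38],[0,0,0]]
  ]
}}

```text
clock: 16.93
position: [0.5092, -0.3851, 0.1352]
tcp_rot: [179.9, 40.1, 79.9]
ft_force: [-0.4, -0.2, -1.2]
grip_width: 0.698
gripper_force: 29.9
```

Run:
```python
from h import *
from bench import *
o=get_obs();print(o["clock"],o["position"],o["tcp_rot"],o["joint_pos"])
plan2([.5588,.093,.13],86,-40,3)
```

```text
16.9333 [ 0.50920482 -0.38507896  0.13519938] [179.8945893   40.07121642  79.92504243] [-22.19681991  24.08767174 101.15211107 -49.04195319  56.39793645
  16.76088033]
[0.617, -0.057, -0.508] [-0.028, 0.001, -0.034]
[0.618, -0.029, -0.508] [-0.028, 0.001, -0.034]
[0.619, -0.001, -0.509] [-0.028, 0.001, -0.034]
```

Call:
{"fn": "apply_moves", "kwargs": {
  "targets": [
    [[0.08,-0.007,-0.066],[0,0,0]],
    [[0.2,-0.02,-0.165],[-0.01,0,-0.01]],
    [[0.36,-0.035,-0.3],[-0.015,0,-0.02]],
    [[0.49,-0.046,-0.4],[-0.02,0,-0.03]],
    [[0.617,-0.057,-0.508],[-0.028,0.001,-0.034]]
  ]
}}

```text
clock: 17.35
position: [0.5243, -0.2241, 0.1306]
tcp_rot: [-179.7, 40.0, 82.2]
ft_force: [0.7, 0.2, -1.7]
grip_width: 0.694
gripper_force: 29.9
```

Call:
{"fn": "apply_moves", "kwargs": {
  "targets": [
    [[0.13,-0.006,-0.107],[-0.007,0,-0.008]],
    [[0.25,-0.013,-0.206],[-0.012,0,-0.016]],
    [[0.38,-0.02,-0.31],[-0.018,0,-0.024]],
    [[0.5,-0.025,-0.41],[-0.024,0,-0.03]],
    [[0.618,-0.029,-0.508],[-0.028,0.001,-0.034]]
  ]
}}

```text
clock: 17.77
position: [0.541, -0.0649, 0.1292]
tcp_rot: [-179.6, 40.0, 84.2]
ft_force: [1.0, 0.6, -1.6]
grip_width: 0.696
gripper_force: 29.9
```

Call:
{"fn": "apply_moves", "kwargs": {
  "targets": [
    [[0.13,0,-0.107],[-0.007,0,-0.008]],
    [[0.25,0,-0.206],[-0.012,0,-0.016]],
    [[0.36,0,-0.3],[-0.018,0,-0.024]],
    [[0.46,0,-0.38],[-0.024,0,-0.03]],
    [[0.54,0,-0.445],[-0.028,0.001,-0.034]],
    [[0.59,0,-0.485],[-0.028,0.001,-0.034]],
    [[0.619,0,-0.509],[-0.028,0.001,-0.034]],
    [[0.619,0,-0.509],[-0.028,0.001,-0.034]],
    [[0.619,0,-0.509],[-0.028,0.001,-0.034]]
  ]
}}

```text
clock: 18.52
position: [0.5587, 0.0919, 0.129]
tcp_rot: [-179.8, 40.1, 86.1]
ft_force: [0.1, -0.4, -1.1]
grip_width: 0.695
gripper_force: 29.9
```

Run:
```python
from h import *
from bench import *
o=get_obs();print(o["clock"],o["position"],o["tcp_rot"],o["joint_pos"],o["grip_width"])
plan2([.5588,.093,.0935],86,-40,1)
c=camera("side");f=c["frame"]
a=cv2.resize(f[100:300,180:380],(600,600),interpolation=cv2.INTER_CUBIC);cv2.imwrite("pics/s8.png",a[:,:,::-1])
```

```text
18.5167 [0.55866791 0.09193272 0.12902272] [-179.81454093   40.05089871   86.06874965] [ 23.8176741   31.14889447  88.78047786 -34.89513459  83.11987035
  39.3820922 ] 0.6945074064956126
[0.118, 0.001, 0.133] [-0.003, 0.001, 0.001]
```

View pics/s8.png

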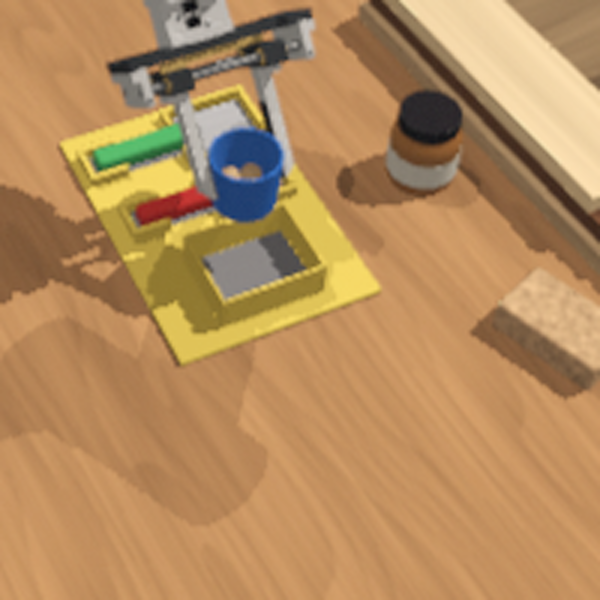

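The side view shows the upright cup with its balls above the +y side of the well at (245,170). Both tools lie flat. I'll lower and pour.

Call:
{"fn": "apply_moves", "kwargs": {
  "targets": [
    [[0.04,0,0.045],[0,0.06,0]],
    [[0.08,0,0.09],[0,0.18,0]],
    [[0.118,0,0.133],[0,0.32,0]],
    [[0.118,0,0.133],[0,0.47,0]],
    [[0.118,0,0.133],[0,0.62,0]],
    [[0.118,0,0.133],[0,0.76,0]],
    [[0.118,0,0.133],[0,0.9,0]],
    [[0.118,0,0.133],[0,1,0]]
  ]
}}

```text
clock: 19.23
position: [0.5586, 0.0911, 0.0952]
tcp_rot: [180.0, -5.2, 85.8]
ft_force: [-0.9, 0.1, -1.1]
grip_width: 0.696
gripper_force: 29.8
```

Call:
{"fn": "apply_moves", "kwargs": {
  "targets": [
    [[0,0,0],[0,0.12,0]],
    [[0,0,0],[0,0.24,0]],
    [[0,0,0],[0,0.36,0]],
    [[0,0,0],[0,0.47,0]],
    [[0,0,0],[0,0.56,0]],
    [[0,0,0],[0,0.64,0]],
    [[0,0,0],[0,0.7,0]],
    [[0,0,0],[0,0.75,0]]
  ]
}}

```text
clock: 19.9
position: [0.5581, 0.0914, 0.0936]
tcp_rot: [-179.9, -38.8, 85.7]
ft_force: [0.1, 0.8, -0.9]
grip_width: 0.7
gripper_force: 29.8
```

Run:
```python
from bench import *
o=get_obs();print(o["clock"],o["position"],o["tcp_rot"],o["joint_pos"],o["grip_width"],o["ft_force"])
```

```text
19.9 [0.55812958 0.09139511 0.09363559] [-179.85108489  -38.8147391    85.74654586] [-21.68680818  25.92999579 104.71829511  39.86693516  68.70285369
 -38.92726607] 0.6997531975071095 [ 0.05251784  0.80969482 -0.86038689]
```

Call:
{"fn": "apply_moves", "kwargs": {
  "targets": [
    [[0,0,0],[0,0.06,0]],
    [[0,0,0],[0,0.12,0]],
    [[0,0,0],[0,0.17,0]],
    [[0,0,0],[0,0.22,0]],
    [[0,0,0],[0,0.27,0]],
    [[0,0,0],[0,0.32,0]],
    [[0,0,0],[0,0.37,0]],
    [[0,0,0],[0,0.42,0]],
    [[0,0,0],[0,0.47,0]],
    [[0,0,0],[0,0.52,0]],
    [[0,0,0],[0,0.57,0]],
    [[0,0,0],[0,0.62,0]]
  ]
}}

```text
clock: 20.9
position: [0.5585, 0.0924, 0.094]
tcp_rot: [-179.9, -66.7, 85.8]
ft_force: [-0.0, 0.3, -0.8]
grip_width: 0.694
gripper_force: 29.8
```

Call:
{"fn": "apply_moves", "kwargs": {
  "targets": [
    [[0,0,0],[0,0,0]],
    [[0,0,0],[0,0,0]],
    [[0,0,0],[0,0,0]],
    [[0,0,0],[0,0,0]],
    [[0,0,0],[0,0,0]],
    [[0,0,0],[0,0,0]],
    [[0,0,0],[0,0,0]],
    [[0,0,0],[0,0,0]]
  ]
}}

```text
clock: 21.57
position: [0.559, 0.0939, 0.0942]
tcp_rot: [-179.9, -66.7, 85.9]
ft_force: [-0.1, -0.4, -1.1]
grip_width: 0.695
gripper_force: 29.8
```

Run:
```python
from h import *
from bench import *
o=get_obs();print(o["clock"],o["position"],o["tcp_rot"],o["joint_pos"],o["grip_width"],o["ft_force"])
ims=[]
for n,r in(("side",(120,260,180,320)),("top",(130,230,190,330))):
    f=camera(n)["frame"][r[0]:r[1],r[2]:r[3]];ims.append(cv2.resize(f,(400,400 if n=="side" else 286),interpolation=cv2.INTER_CUBIC))
ims[1]=np.vstack([ims[1],np.zeros((114,400,3),np.uint8)])
cv2.imwrite("pics/p9.png",np.hstack(ims)[:,:,::-1])
```

```text
21.5667 [0.5590321  0.0938603  0.09419823] [-179.9129282   -66.65850668   85.90794072] [-31.46980565  39.32636675 106.57975699  54.88413299  84.79740745
 -60.00240934] 0.6953776358419758 [-0.13982893 -0.42419182 -1.10620012]
```

View pics/p9.png

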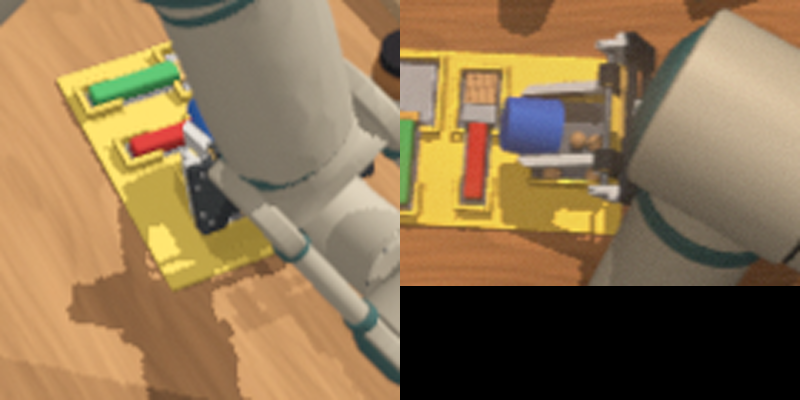

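The top view shows at least three balls already in the well, around (550,172), (580,138) and (590,145). I'll tilt a bit further to be sure, then bring the cup upright again and lift.

Call:
{"fn": "apply_moves", "kwargs": {
  "targets": [
    [[0,0,0],[0,0.1,0]],
    [[0,0,0],[0,0.2,0]],
    [[0,0,0],[0,0.28,0]],
    [[0,0,0],[0,0.28,0]],
    [[0,0,0],[0,0.28,0]],
    [[0,0,0],[0,0.28,0]],
    [[0,0,0],[0,0.28,0]],
    [[0,0,0],[0,0.28,0]]
  ]
}}

```text
clock: 22.33
position: [0.5591, 0.0939, 0.0948]
tcp_rot: [179.8, -79.2, 86.2]
ft_force: [-0.7, -0.2, -0.1]
grip_width: 0.695
gripper_force: 29.8
```

Call:
{"fn": "apply_moves", "kwargs": {
  "targets": [
    [[0,0,0],[0,-0.15,0]],
    [[0,0,0],[0,-0.3,0]],
    [[0,0,0],[0,-0.45,0]],
    [[0,0,0],[0,-0.6,0]],
    [[0,0,0],[0,-0.75,0]],
    [[0,0,0],[0,-0.9,0]],
    [[0,0,0],[0,-1,0]]
  ]
}}

```text
clock: 22.92
position: [0.5594, 0.0943, 0.0971]
tcp_rot: [179.7, -34.0, 86.2]
ft_force: [0.3, 0.6, -1.4]
grip_width: 0.698
gripper_force: 29.8
```

Call:
{"fn": "apply_moves", "kwargs": {
  "targets": [
    [[0,0,0],[0,-0.15,0]],
    [[0,0,0],[0,-0.3,0]],
    [[0,0,0],[0,-0.45,0]],
    [[0,0,0],[0,-0.6,0]],
    [[0,0,0],[0,-0.75,0]],
    [[0,0,0],[0,-0.9,0]],
    [[0,0,0],[0,-1,0]]
  ]
}}

```text
clock: 23.5
position: [0.5589, 0.0954, 0.0961]
tcp_rot: [179.9, 10.9, 86.0]
ft_force: [0.7, -0.2, -1.5]
grip_width: 0.693
gripper_force: 29.9
```

Run:
```python
from h import *
from bench import *
o=get_obs();print(o["clock"],o["position"],o["tcp_rot"],o["joint_pos"])
plan2([.5588,.093,.135],86,-40,1)
ims=[]
for n,r in(("side",(120,260,180,320)),("top",(130,230,190,330))):
    f=camera(n)["frame"][r[0]:r[1],r[2]:r[3]];ims.append(cv2.resize(f,(400,400 if n=="side" else 286),interpolation=cv2.INTER_CUBIC))
ims[1]=np.vstack([ims[1],np.zeros((114,400,3),np.uint8)])
cv2.imwrite("pics/p10.png",np.hstack(ims)[:,:,::-1])
```

```text
23.5 [0.55887545 0.09543894 0.09612338] [179.8537999   10.93945331  86.02747403] [  9.6218807   22.74550806  96.22733508 -11.88409591  63.97660001
  19.08487046]
[-0.049, 0.001, -0.189] [0.003, -0.646, -0.0]
```

Call:
{"fn": "apply_moves", "kwargs": {
  "targets": [
    [[-0.049,0,-0.189],[0,-0.15,0]],
    [[-0.049,0,-0.189],[0,-0.3,0]],
    [[-0.049,0,-0.189],[0,-0.45,0]],
    [[-0.049,0,-0.189],[0,-0.58,0]],
    [[-0.049,0,-0.189],[0,-0.646,0]],
    [[-0.049,0,-0.189],[0,-0.646,0]],
    [[-0.049,0,-0.189],[0,-0.646,0]]
  ]
}}

```text
clock: 24.18
position: [0.5581, 0.0907, 0.1323]
tcp_rot: [-179.7, 39.7, 86.1]
ft_force: [0.2, -0.1, -0.2]
grip_width: 0.696
gripper_force: 29.9
```

Run:
```python
from h import *
from bench import *
o=get_obs();print(o["clock"],o["position"],o["tcp_rot"])
w=dict(np.load("w7.npz"))["frame"];print("ball hsv",[cv2.cvtColor(w,cv2.COLOR_RGB2HSV)[v,u].tolist() for u,v in((250,184),(265,187),(246,198),(262,202))])
T=Ro.from_euler("z",-4,degrees=True).as_matrix()
for n in("top","side"):
    c=camera(n);np.savez(n[0]+"11.npz",**c);h=cv2.cvtColor(c["frame"],cv2.COLOR_RGB2HSV)
    Q=np.array([[-50,-131,20],[50,-131,20],[50,-49,20],[-50,-49,20]])/1000@T.T+[.563,.153,0]
    k=np.zeros(h.shape[:2],np.uint8);cv2.fillPoly(k,[proj(c,Q).round().astype(np.int32)],255)
    m=cv2.inRange(h,(5,70,70),(19,200,255))&k
    N,_,st,ce=cv2.connectedComponentsWithStats(m)
    print(n,"proj ball area px",np.pi*(.01*c["camera_matrix"][0,0]/1.05)**2)
    for i in range(1,N):
        if st[i,4]>5: print(st[i],((ray(c,[ce[i]],.016)-[.563,.153,0])@T*1000).round(0)[0])
plan2([.5096,-.386,.135],80,-40,3)
```

```text
24.1833 [0.55813441 0.09071478 0.13228738] [-179.70755163   39.68786293   86.12325319]
ball hsv [[23, 88, 254], [15, 129, 191], [23, 88, 253], [15, 130, 189]]
top proj ball area px 35.23403322538689
[249 163  13  13  90] [  38. -115.   16.]
[249 176  12   8  70] [  -1. -112.   16.]
[251 185  10   9  37] [ -38. -122.   16.]
[238 188   8   5  30] [-40. -72.  16.]
side proj ball area px 60.13187206846198
[247 187   6   7  18] [-36. -73.  16.]
[264 189   6   7  34] [   2. -101.   16.]
[-0.615, -0.024, 0.507] [0.027, -0.002, 0.034]
[-0.614, 0.003, 0.508] [0.027, -0.002, 0.034]
[-0.613, 0.03, 0.509] [0.027, -0.002, 0.034]
```

Call:
{"fn": "apply_moves", "kwargs": {
  "targets": [
    [[-0.12,0,0.1],[0,0,0]],
    [[-0.25,-0.01,0.2],[0.01,0,0.01]],
    [[-0.37,-0.014,0.305],[0.02,0,0.02]],
    [[-0.49,-0.019,0.405],[0.025,0,0.03]],
    [[-0.615,-0.024,0.507],[0.027,-0.002,0.034]]
  ]
}}

```text
clock: 24.7
position: [0.5424, -0.0702, 0.1349]
tcp_rot: [179.9, 39.8, 83.8]
ft_force: [0.6, -0.2, -1.6]
grip_width: 0.697
gripper_force: 29.9
```

Call:
{"fn": "apply_moves", "kwargs": {
  "targets": [
    [[-0.15,0,0.124],[0.007,0,0.01]],
    [[-0.31,0,0.256],[0.014,0,0.02]],
    [[-0.46,0,0.38],[0.02,0,0.03]],
    [[-0.614,0.003,0.508],[0.027,-0.002,0.034]]
  ]
}}

```text
clock: 25.03
position: [0.5254, -0.2291, 0.136]
tcp_rot: [179.8, 39.9, 81.8]
ft_force: [0.9, 0.0, -1.0]
grip_width: 0.698
gripper_force: 29.9
```

Call:
{"fn": "apply_moves", "kwargs": {
  "targets": [
    [[-0.15,0.007,0.124],[0.007,0,0.01]],
    [[-0.3,0.014,0.248],[0.014,0,0.02]],
    [[-0.43,0.02,0.357],[0.02,0,0.03]],
    [[-0.53,0.026,0.44],[0.027,0,0.034]],
    [[-0.59,0.029,0.49],[0.027,0,0.034]],
    [[-0.613,0.03,0.509],[0.027,-0.002,0.034]],
    [[-0.613,0.03,0.509],[0.027,-0.002,0.034]],
    [[-0.613,0.03,0.509],[0.027,-0.002,0.034]]
  ]
}}

```text
clock: 25.7
position: [0.5099, -0.3849, 0.1358]
tcp_rot: [179.8, 40.0, 79.9]
ft_force: [0.4, 0.9, -0.6]
grip_width: 0.699
gripper_force: 29.9
```

Run:
```python
from h import *
from bench import *
o=get_obs();print(o["clock"],o["position"],o["tcp_rot"])
T=Ro.from_euler("z",-4,degrees=True).as_matrix()
for n in("top","side"):
    c=camera(n);np.savez(n[0]+"12.npz",**c);h=cv2.cvtColor(c["frame"],cv2.COLOR_RGB2HSV)
    Q=np.array([[-54,-135,20],[54,-135,20],[54,-45,20],[-54,-45,20]])/1000@T.T+[.563,.153,0]
    k=np.zeros(h.shape[:2],np.uint8);cv2.fillPoly(k,[proj(c,Q).round().astype(np.int32)],255)
    m=cv2.inRange(h,(8,60,110),(26,138,255))&k
    N,_,st,ce=cv2.connectedComponentsWithStats(m)
    for i in range(1,N):
        if st[i,4]>4: print(n,st[i],((ray(c,[ce[i]],.016)-[.563,.153,0])@T*1000).round(0)[0])
plan2([.5096,-.386,.0375],80,-40,1)
```

```text
25.7 [ 0.50989703 -0.38494855  0.13577276] [179.81108002  40.01563573  79.87545096]
top [236 165  26  28 265] [  2. -96.  16.]
side [247 179  35  21 123] [-11. -90.  16.]
[0.307, -0.005, 0.382] [0.004, 0.001, 0.001]
```

Call:
{"fn": "apply_moves", "kwargs": {
  "targets": [
    [[0.1,0,0.12],[0,0,0]],
    [[0.19,0,0.23],[0,0,0]],
    [[0.25,0,0.3],[0,0,0]],
    [[0.28,0,0.34],[0,0,0]],
    [[0.3,0,0.362],[0,0,0]],
    [[0.307,0,0.37],[0,0,0]],
    [[0.307,0,0.37],[0,0,0]],
    [[0.307,0,0.37],[0,0,0]]
  ]
}}

```text
clock: 26.47
position: [0.5117, -0.3856, 0.0402]
tcp_rot: [179.8, 40.1, 80.0]
ft_force: [-0.5, 0.5, -0.9]
grip_width: 0.696
gripper_force: 29.9
```

Call:
{"fn": "apply_moves", "kwargs": {
  "targets": [
    [[0.003,0,0.004],[0,0,0]],
    [[0.003,0,0.004],[0,0,0]],
    [[0.003,0,0.004],[0,0,0]]
  ]
}}

```text
clock: 26.72
position: [0.5111, -0.3857, 0.0389]
tcp_rot: [179.8, 40.1, 80.0]
ft_force: [-0.5, 0.5, -0.6]
grip_width: 0.697
gripper_force: 29.9
```

Call:
{"fn": "apply_moves", "kwargs": {
  "targets": [
    [[0.003,0,0.004],[0,0,0]],
    [[0.006,0,0.007],[0,0,0]],
    [[0.006,0,0.007],[0,0,0]]
  ]
}}

```text
clock: 26.97
position: [0.5109, -0.3856, 0.0365]
tcp_rot: [179.9, 40.1, 80.0]
ft_force: [0.5, 0.7, 0.6]
grip_width: 0.697
gripper_force: 29.9
```

Call:
{"fn": "apply_moves", "kwargs": {
  "targets": [
    [[0.003,0,0.004],[0,0,0]],
    [[0.003,0,0.004],[0,0,0]],
    [[0.003,0,0.004],[0,0,0]]
  ]
}}

```text
clock: 27.22
position: [0.5109, -0.3856, 0.0365]
tcp_rot: [179.8, 40.1, 80.0]
ft_force: [-0.1, 4.3, 5.5]
grip_width: 0.695
gripper_force: 29.8
```

Call:
{"fn": "apply_moves", "kwargs": {
  "targets": [
    [[0,0,0],[0,0,0]],
    [[0,0,0],[0,0,0]],
    [[0,0,0],[0,0,0]],
    [[0,0,0],[0,0,0]],
    [[0,0,0],[0,0,0]],
    [[0,0,0],[0,0,0]]
  ],
  "hand": 1
}}

```text
clock: 27.72
position: [0.5107, -0.3856, 0.0351]
tcp_rot: [179.9, 40.1, 80.0]
ft_force: [-1.3, 0.4, -0.5]
grip_width: 0.999
gripper_force: 0.0
```

Call:
{"fn": "apply_moves", "kwargs": {
  "targets": [
    [[-0.03,0,-0.04],[0,0,0]],
    [[-0.13,0,-0.16],[0,0,0]],
    [[-0.26,0,-0.31],[0,0,0]],
    [[-0.39,0,-0.46],[0,0,0]],
    [[-0.5,0,-0.6],[0,0,0]],
    [[-0.5,0,-0.6],[0,0,0]]
  ]
}}

```text
clock: 28.22
position: [0.5142, -0.3868, 0.2013]
tcp_rot: [178.8, 40.4, 79.4]
ft_force: [1.3, -1.2, 0.4]
grip_width: 1.001
gripper_force: 0.0
```

Run:
```python
from h import *
from bench import *
o=get_obs();print(o["clock"],o["position"],o["tcp_rot"],o["grip_width"])
plan2([.51,-.375,.2],90,0,1)
for n in("top","side"):
    c=camera(n);np.savez(n[0]+"13.npz",**c);roi=dict(top=(365,165,410,210),side=(320,300,375,355))[n]
    m=mask(c["frame"],"blue",roi);m0=mask(dict(np.load(n+"0.npz"))["frame"],"blue",roi)
    b,b0=[cv2.boundingRect(blob(x)) for x in(m,m0)];print(n,"cup box now/start",b,b0)
    h=cv2.cvtColor(c["frame"],cv2.COLOR_RGB2HSV);x,y,w_,h_=b;cx,cy=x+w_//2,y+h_//2
    print("ball-like px in cup",cv2.countNonZero(cv2.inRange(h[cy-6:cy+6,cx-6:cx+6],(5,60,80),(28,200,255))))
```

```text
28.2167 [ 0.51415976 -0.38675631  0.20127947] [178.82380307  40.36761635  79.40867274] 1.0010453189403032
[0.045, -0.031, -0.031] [-0.058, 0.897, -0.216]
top cup box now/start (379, 184, 4, 5) (378, 179, 23, 20)
ball-like px in cup 43
side cup box now/start (333, 312, 31, 35) (333, 312, 31, 36)
ball-like px in cup 0
```

Call:
{"fn": "apply_moves", "kwargs": {
  "targets": [
    [[0,0,0],[-0.058,0.15,-0.03]],
    [[0,0,0],[-0.058,0.3,-0.07]],
    [[0,0,0],[-0.058,0.45,-0.1]],
    [[0,0,0],[-0.058,0.6,-0.14]],
    [[0,0,0],[-0.058,0.75,-0.18]],
    [[0,0,0],[-0.058,0.897,-0.216]],
    [[0,0,0],[-0.058,0.897,-0.216]],
    [[0,0,0],[-0.058,0.897,-0.216]]
  ],
  "hand": 0.5
}}

```text
clock: 28.98
position: [0.5094, -0.3859, 0.189]
tcp_rot: [-179.1, -0.5, 89.7]
ft_force: [0.2, -0.4, -1.2]
grip_width: 0.505
gripper_force: 0.0
```

Run:
```python
from h import *
from bench import *
o=get_obs();print(o["clock"],o["position"],o["tcp_rot"])
c=camera("wrist");np.savez("w14.npz",**c);m=mask(c["frame"],"blue");b=blob(m);x,y,w,h=cv2.boundingRect(b);print("cup box",x,y,w,h)
k=np.zeros_like(m);cv2.fillPoly(k,[cv2.convexHull(b)],255)
for f,nm in((c["frame"],"now"),):
    H=cv2.cvtColor(f,cv2.COLOR_RGB2HSV);print(nm,"ball px in cup",cv2.countNonZero(cv2.inRange(H,(8,60,110),(28,180,255))&k))
P=ray(c,b,.058)[:,:2]*1000;print(P.min(0),P.max(0))
plan2([.52,.02,.22],40,0,3)
```

```text
28.9833 [ 0.50935016 -0.38588389  0.18900239] [-179.07349601   -0.52356041   89.68347959]
cup box 225 163 59 58
now ball px in cup 0
[ 477.75124478 -420.4769122 ] [ 543.42991591 -354.40550711]
[0.674, 0.014, -0.045] [-0.008, -0.001, 0.369]
[0.65, -0.179, -0.046] [-0.008, -0.001, 0.369]
[0.572, -0.357, -0.048] [-0.008, -0.001, 0.369]
```

Call:
{"fn": "apply_moves", "kwargs": {
  "targets": [
    [[0.674,0.014,-0.045],[0,0,0.369]],
    [[0.674,0.014,-0.045],[0,0,0.369]],
    [[0.674,0.014,-0.045],[0,0,0.369]],
    [[0.674,0.014,-0.045],[0,0,0.369]]
  ]
}}

```text
clock: 29.37
position: [0.5122, -0.2419, 0.2013]
tcp_rot: [-179.0, -0.4, 73.5]
ft_force: [-1.4, 0.4, 0.0]
grip_width: 0.504
gripper_force: 0.0
```

Call:
{"fn": "apply_moves", "kwargs": {
  "targets": [
    [[0.65,-0.179,-0.046],[0,0,0.369]],
    [[0.65,-0.179,-0.046],[0,0,0.369]],
    [[0.65,-0.179,-0.046],[0,0,0.369]],
    [[0.65,-0.179,-0.046],[0,0,0.369]]
  ]
}}

```text
clock: 29.7
position: [0.5152, -0.1088, 0.2118]
tcp_rot: [-179.0, -0.0, 57.0]
ft_force: [-0.5, -0.5, -0.4]
grip_width: 0.501
gripper_force: 0.0
```

Call:
{"fn": "apply_moves", "kwargs": {
  "targets": [
    [[0.572,-0.357,-0.048],[0,0,0.369]],
    [[0.572,-0.357,-0.048],[0,0,0.369]],
    [[0.572,-0.357,-0.048],[0,0,0.369]],
    [[0.572,-0.357,-0.048],[0,0,0.369]],
    [[0.572,-0.357,-0.048],[0,0,0.369]],
    [[0.572,-0.357,-0.048],[0,0,0.369]]
  ]
}}

```text
clock: 30.2
position: [0.5193, 0.0204, 0.2221]
tcp_rot: [-179.3, 0.3, 40.4]
ft_force: [-0.1, -0.2, 0.1]
grip_width: 0.502
gripper_force: 0.0
```

Run:
```python
from h import *
from bench import *
o=get_obs();print(o["clock"],o["position"],o["tcp_rot"])
T=Ro.from_euler("z",-4,degrees=True).as_matrix()
c=camera("wrist");np.savez("w15.npz",**c);f=c["frame"]
tr=lambda P:((P-[.563,.153,0])@T*1000).round(0)
Q=np.array([[-50,-131,6],[50,-131,6],[50,-49,6],[-50,-49,6]])/1000@T.T+[.563,.153,0]
q=proj(c,Q).round().astype(np.int32);print("well floor px",q.tolist())
# rectify the well floor at ball height: 4 px/mm... 2 px/mm
g=np.array([[x,y] for y in np.arange(-45,-136,-3.) for x in np.arange(54,-55,-3.)])
uv=proj(c,np.c_[g,np.full(len(g),16.)]/1000@T.T+[.563,.153,0]).round().astype(int)
H=cv2.cvtColor(f,cv2.COLOR_RGB2HSV)
s=""
for (u,v) in uv:
    h,sa,va=H[min(max(v,0),383),min(max(u,0),511)].astype(int)
    s+="." if sa<45 else ("Y" if h>=22 and sa>140 else ("o" if sa<=150 and va>110 else "-"))
n=len(np.arange(54,-55,-3.))
print("\n".join(s[i:i+n] for i in range(0,len(s),n)))
```

```text
30.2 [0.5192934  0.02043874 0.22210217] [-179.25068518    0.34682416   40.38558966]
well floor px [[244, 181], [295, 130], [252, 85], [202, 140]]
-YY-YYYY-Y-YYYY---Y-YY-Y-YYY-Y--YY--Y
------------------------o-----o-o---Y
--.........o......o...............YYY
--...............................oY-Y
--................................-YY
--................................-YY
--...........................oooo.--Y
--..........................oooooo-YY
-o..........................oooooo--Y
-o..........................oooooo-YY
-o..........................oooooo-YY
-o..........................oooooo-YY
-o...........................ooooo--Y
--................................YYY
--................................--Y
-o................................-YY
--.............ooooo.............o--Y
--............ooooooo.............-YY
--............ooooooo.............-YY
--............ooooooo.............-YY
--............oooooo-.............--Y
-o.............ooooo..............-YY
--...............oo-.........ooo-.--Y
--..............ooooo.......ooooo--YY
-o.............ooooooo......oooooo--Y
--.............ooooooo......oooooo-YY
-o.............ooooooo.....ooooooo-YY
--.............oooooo.......oooooo-YY
--oo-o------.---ooooo--------oooo--YY
------------------------------------Y
YYYYYYYYYYYYYYYYYYYYY-Y-YYYYYYYYYYYYY
```

The wrist image shows four balls in the well. The cup is upright, empty and back at its starting spot, and both tools measured inside their compartments.

```bash
python3 -c "
from bench import *
print(finish_job())"
```

```text
the job is handed in; nothing more can be done
None
```

The job is handed in, with no verdict shown: brush and knife lie in their compartments, all four balls are in the well, and the empty cup stands upright where it started, at about 30 s of the 72 s allowed; I didn't re-measure the bystanders at the end.

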